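# Double up the solvent cup and dose it from the pump canister

### The job

The stencil cleaner softens a single cup, so double it up: have one of the two white stacking cups standing upright with its whole foot on the round drip pad in front of the spray canister, and the other nested fully home and straight inside it. Only when the pair stands there, let go and press the canister's sprung nozzle cap all the way down, then let it spring back up. Leave the cups nested on the pad and do not disturb the tape roll, the pen pot or the screwdriver.

Things in the scene. Friction and masses are not known exactly. Their poses are not given: they have to be found in the camera images.
- cup_a: one of two identical cups: white plastic stacking cup, open top, 90 mm tall, 3 mm walls, about 70 g. Upper collar: upright cylinder, 64 mm outer diameter (58 inside), from 52 to 90 mm above the underside; the body below it is narrower, 54 mm in diameter tapering to 40 mm at the underside. Origin: centre of the underside; z up its axis. Either cup may be the outer one.
- cup_b: the other cup, same shape and axes as cup_a. Nested either way round, the inner cup's collar rests with its lower edge on the outer cup's rim: the inner stands 38 mm higher than the outer (the pair is 128 mm tall), with about 2 mm of side play.
- pad (a point): centre of the top face of the round black drip pad, 84 mm in diameter, its top 10 mm above the bench, fixed on a steel plate (100 x 255 mm, 6 mm thick). Its y axis points level to the axis of the spray canister, 150 mm away; z up. The canister is an upright aluminium bottle, 68 mm in diameter, fixed to the plate; with its cap it is 167 mm tall.
- cap_top (a point): centre of the top face of the canister's black nozzle cap (42 mm in diameter, 25 mm tall, top face flat over 36 mm), moves with the cap; 167 mm above the bench when the cap is up. A short thin nozzle spout sticks out 45 mm from the cap's axis towards the pad.
- cap (a joint): how far the nozzle cap is pressed down, in m: 0 = up, 0.012 = fully down on its stop. A spring pushes it back: about 3 N to start it, 8 N fully down.
- tape_roll: bystander: green roll of masking tape lying flat, 110 mm in diameter, 25 mm tall. Origin: centre of the underside.
- pen_pot: bystander: dark steel pen pot, 80 mm in diameter at the rim, 100 mm tall, no collar. Origin: centre of the underside.
- screwdriver: bystander: screwdriver lying on the bench, 180 mm long along its x axis, handle to -x. Origin: about its middle, at the bench.
There are look-alikes about, which are no part of the job. What is shaped like the cup_b but blue or orange is not meant. What is shaped like the cup_a but yellow is not meant.

How it is judged:
By the outcome, as a careful person would: the job done as asked, in the order asked, and still so for the second after the job is handed in, with the robot touching nothing.
It also fails if it takes over 66 s, if anything falls off the work surface, if the arm or the gripper's body presses on something with over 40 N, if the wrist force passes 120 N, or if a joint passes its speed limit or range.

### The arm

A 6-joint arm with a two-finger parallel gripper is mounted at the origin on the work surface. World frame = base frame: x ahead of the robot, y to its left, z up, the work surface at z = 0. Lengths are in m, angles in rad, forces in N, time in s.
With the tool pointing down it reaches from about 0.325 to 0.775 m from the base axis. Payload 5.5 kg.
Tool frame: the origin (TCP) lies between the finger pads; the fingertips stand 8 mm ahead of it and the grasp point (between the pads) lies 11 mm behind it (tcp_to_tips is the distance from the TCP to the fingertips, in m); z points along the fingers, y is the line along which they close (so a half turn about z gives the same grasp; the last joint's range is limited). The gripper opens to 88 mm and grips with 3 to 60 N. Pads are 20 mm wide; open, the fingers measure 115 mm over their backs; the gripper's body (75 mm by 178 mm) begins 61 mm behind the grasp point.
Start: joints at [-1.239, 0.091, 1.231, -0, 1.82, -0.057], TCP at [0.227, -0.555, 0.203] pointing down, gripper open.
Joint ranges: [-2.87, 2.87], [-0.86, 2.18], [0.17, 2.46], [-1.51, 4.65], [0.06, 2.69], [-2.65, 2.65]. Speed limits (rad/s): [2.57, 2.57, 3.01, 3.14, 3.14, 3.14].

### API

Orientations are given as a unit quaternion [w, x, y, z].
In Python, from bench import * gives the robot as it stands. Calls block until the motion is done:
- move_to(position, orientation): joint-space move of the TCP to a pose.
- move_l(position, speed=0.15, orientation=None): straight line of the TCP; orientation=None keeps the orientation; speed is the mean speed in m/s.
- movej(angles): joint-space move.
- gripper_open() and close(): open the fingers fully, or close them until they stop; the grip force is fixed at half the most.
- hold(seconds).
- inverse_kinematics(position, orientation): joint angles nearest the present ones, or None.
- state(): the state.
- get_image(name): name is "side" or "top"; returns a dict with "frame" (420x560x3 uint8, blue, green, red), "depth" (420x560 float32, m along the optical axis (not along the pixel's ray), 0 where there is no reading), "camera_matrix" (3x3 intrinsics, pixels), "view" (4x4, takes a point from world to camera coordinates). Camera axes: x right, y up, looking along -z (the intrinsics and any distortion apply to the point x, -y, -z); pixel columns grow to the right and rows downward; lengths in m; the calibration is good to about 2 mm. A picture is of the moment at which its call begins.
A pose or a line that the arm cannot do raises IKError and nothing moves.
- job_done(): hands the job in; it is judged then, once.
The state is a dict: "time": time; "joint_pos": joint angles; "dq": joint speeds; "joint_torque": joint torques, N m; "ee_pos": TCP position; "ee_rot": TCP orientation; "ft_force": force on the tool from outside, world axes, zero at the start; "moment": the same for the moment, N m; "finger_gap": finger opening in m; "finger_force": force on a finger pad.
Only numpy, scipy, OpenCV 4.12 (cv2) and the standard library are available. Lean on these libraries where they do the work, as an engineer would, in place of code of your own. Each camera call takes 0.05 s, during which the arm holds its last target. There are 200 camera calls.

## Working session

There is one attempt and no reset: what is moved stays moved. The work goes in short steps, each a Python script; the robot and the scene stay as the last script left them, time stands still between calls to the robot, and variables do not carry over. Pictures are saved under pics/ and viewed, at most 10 in all, crops included, and the job is handed in when it is done.

```bash
mkdir -p pics; ls; python3 - <<'E'
from bench import *
import cv2,numpy as np,pickle
d={n:get_image(n) for n in("side","top")}
pickle.dump(d,open('d0.pkl','wb'))
for n in d: cv2.imwrite(f'pics/{n}0.png',d[n]['frame']); print(d[n]['view'].round(3),d[n]['camera_matrix'], [k for k in d[n]])
s=state();print(s['time'],s['ee_rot'],s['ft_force'])
E
```

```text
pics
[[-0.866 -0.5    0.017  0.496]
 [ 0.396 -0.663  0.635 -0.358]
 [-0.307  0.557  0.772 -1.012]
 [ 0.     0.     0.     1.   ]] [[517.4368144    0.         287.57855824]
 [  0.         517.4368144  213.1645359 ]
 [  0.           0.           1.        ]] ['frame', 'depth', 'camera_matrix', 'view']
[[-1.00e-03 -1.00e+00 -2.00e-02 -5.60e-02]
 [ 9.87e-01 -4.00e-03  1.61e-01 -6.55e-01]
 [-1.61e-01 -2.00e-02  9.87e-01 -1.11e+00]
 [ 0.00e+00  0.00e+00  0.00e+00  1.00e+00]] [[429.5597791    0.         290.61020283]
 [  0.         429.5597791  203.5860431 ]
 [  0.           0.           1.        ]] ['frame', 'depth', 'camera_matrix', 'view']
0.1 [-8.61084138e-04  9.81169982e-01  1.93144270e-01 -1.25630466e-04] [-0.11894029  0.02851736 -0.6643658 ]
```

View pics/top0.png

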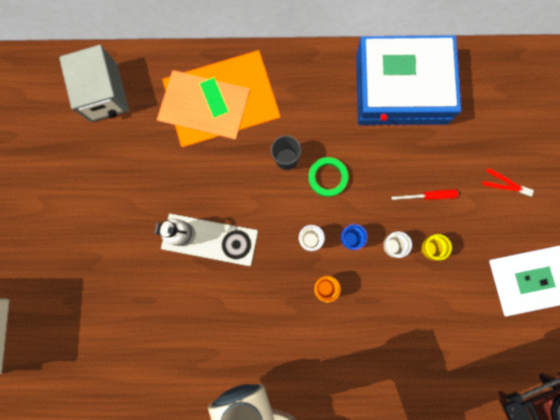

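View pics/side0.png

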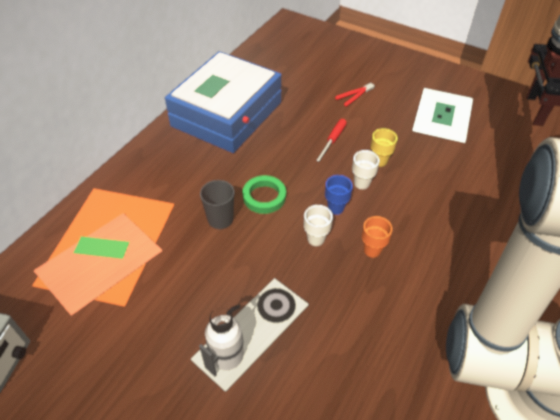

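In the top view the white cups are at (311,238) and (398,245). The look-alikes are blue (354,237), yellow (437,247) and orange (327,289). The pad is at (236,244), with the canister at (174,231) and its spout towards the pad. The white pair fits the description, so I'll confirm it in a crop and measure.

```bash
cat > h.py <<'E'
import cv2,numpy as np
def cloud(im):
    K=im['camera_matrix'];V=im['view'];d=im['depth'];v,u=np.mgrid[:d.shape[0],:d.shape[1]]
    c=np.stack([(u-K[0,2])/K[0,0]*d,-(v-K[1,2])/K[1,1]*d,-d],-1)
    P=(c-V[:3,3])@V[:3,:3]; P[d==0]=np.nan; return P
def ray(im,px,z):
    K=im['camera_matrix'];V=im['view'];u,v=px
    r=V[:3,:3].T@np.array([(u-K[0,2])/K[0,0],-(v-K[1,2])/K[1,1],-1]);o=-V[:3,:3].T@V[:3,3]
    return (o+r*(z-o[2])/r[2])[:2]
def box(P,c,r,z0,z1): # points near c in a height band
    return P[(np.hypot(*(P[...,:2]-c).transpose(2,0,1))<r)&(P[...,2]>z0)&(P[...,2]<z1)]
def fit(Q):
    return cv2.minEnclosingCircle(Q[:,:2].astype(np.float32)) if len(Q)>4 else None
E
python3 - <<'E'
import pickle;from h import *
d=pickle.load(open('d0.pkl','rb'));t,s=d['top'],d['side'];pt,ps=cloud(t),cloud(s)
for n,px,z in(('w1',(311,238),.09),('w2',(398,245),.09),('blue',(354,237),.09),('orange',(327,289),.09),('yel',(437,247),.09),('tape',(329,177),.025),('pot',(287,150),.1)):
    c=ray(t,px,z);print(n,c.round(4),*[(len(Q),np.round(fit(Q)[0],4),round(fit(Q)[1],4),round(np.nanmax(Q[:,2]),4)) for Q in(box(pt,c,.05,z-.006,z+.006),box(ps,c,.05,z-.006,z+.006)) if len(Q)>4])
# pad: dark in top
for n,im,px in(('top',t,(236,244)),('side',s,(277,305))):
    g=cv2.cvtColor(im['frame'],cv2.COLOR_BGR2GRAY);m=((g<115)*255).astype(np.uint8)
    mm=np.zeros_like(m);cv2.circle(mm,px,24,255,-1);m&=mm
    ct=max(cv2.findContours(m,0,1)[0],key=cv2.contourArea);W=np.float32([ray(im,p[0],.01) for p in ct])
    print('pad',n,np.round(cv2.minEnclosingCircle(W),4) if 0 else cv2.minEnclosingCircle(W),cv2.fitEllipse(ct),ray(im,cv2.fitEllipse(ct)[0],.01))
c=ray(t,(174,231),.14);print('can guess',c)
for P in(pt,ps):
    Q=box(P,c,.08,.160,.175);print('cap',len(Q),fit(Q),Q.mean(0) if len(Q) else 0)
    Q=box(P,c,.08,.10,.140);print('bottle',fit(Q))
a=cv2.resize(t['frame'][190:330,140:480],None,fx=2.3,fy=2.3,interpolation=2)
b=cv2.resize(s['frame'][110:270,280:440],None,fx=1.7,fy=1.7,interpolation=2)
e=cv2.resize(s['frame'][270:400,180:320],None,fx=2,fy=2,interpolation=2)
o=np.zeros((600,790,3),np.uint8);o[:a.shape[0],:a.shape[1]]=a;o[322:322+b.shape[0],:b.shape[1]]=b;o[322:322+e.shape[0],300:300+e.shape[1]]=e
cv2.imwrite('pics/crop0.png',o)
E
```

```text
w1 [ 0.5583 -0.1108] (94, array([ 0.5604, -0.1106]), 0.032, np.float64(0.0948)) (147, array([ 0.5592, -0.1116]), 0.0331, np.float64(0.094))
w2 [ 0.5398 -0.3336] (112, array([ 0.5423, -0.3344]), 0.0319, np.float64(0.0946)) (121, array([ 0.5416, -0.3345]), 0.0345, np.float64(0.0934))
blue [ 0.5606 -0.2216] (97, array([ 0.5626, -0.2215]), 0.0321, np.float64(0.0951)) (133, array([ 0.5612, -0.221 ]), 0.0333, np.float64(0.0924))
orange [ 0.4291 -0.1502] (96, array([ 0.4303, -0.1497]), 0.0319, np.float64(0.0938)) (152, array([ 0.4278, -0.1496]), 0.0347, np.float64(0.094))
yel [ 0.5345 -0.4326] (114, array([ 0.5359, -0.4349]), 0.0323, np.float64(0.094)) (109, array([ 0.5328, -0.437 ]), 0.035, np.float64(0.0932))
tape [ 0.7339 -0.1643] (429, array([ 0.7339, -0.1644]), 0.05, np.float64(0.0309)) (415, array([ 0.7339, -0.1644]), 0.0501, np.float64(0.029))
pot [ 0.7907 -0.049 ] (133, array([ 0.7929, -0.044 ]), 0.0403, np.float64(0.1052)) (177, array([ 0.7917, -0.0457]), 0.0421, np.float64(0.1041))
pad top ((0.5482217669487, 0.09468986839056015), 0.03975814953446388) ((235.9990997314453, 244.20162963867188), (27.362152099609375, 28.12653923034668), 58.37791061401367) [0.54822931 0.09479079]
pad side ((0.5479956865310669, 0.09560750424861908), 0.04087882116436958) ((275.9048767089844, 304.99102783203125), (32.0626335144043, 36.33867263793945), 90.64398956298828) [0.54680526 0.09575164]
can guess [0.57256613 0.23091133]
cap 59 ((0.5760045647621155, 0.239571675658226), 0.022805439308285713) [0.57454636 0.23587892 0.16445948]
bottle ((0.5773732662200928, 0.25124073028564453), 0.042371977120637894)
cap 101 ((0.5752660036087036, 0.24276462197303772), 0.021196596324443817) [0.56887692 0.24977963 0.16382198]
bottle ((0.5762081146240234, 0.2515326142311096), 0.04219508916139603)
```

View pics/crop0.png

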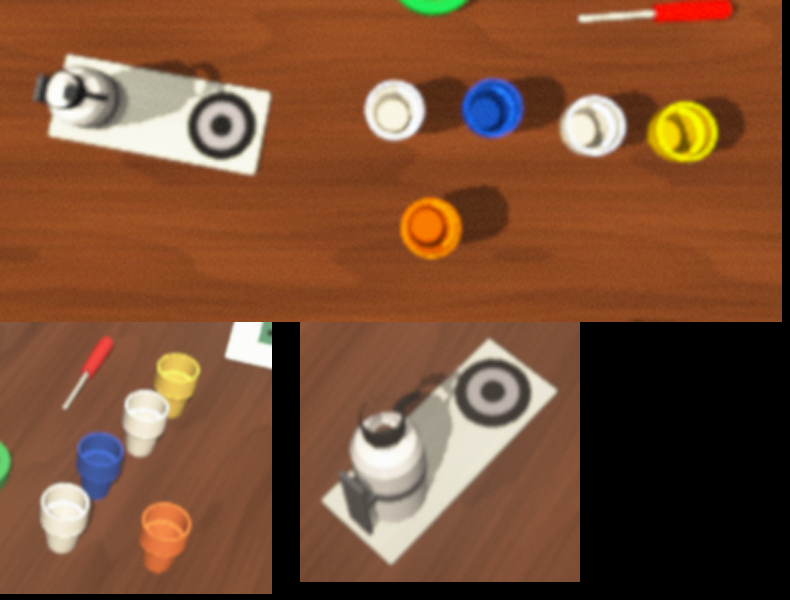

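The crop confirms that both white cups, at (311,238) and (398,245), are plain white, upright and the right shape. The canister's spout faces the pad. I'll place the first cup on the pad now.

```bash
cat >> h.py <<'E'
A=1.385; Q=[0,np.cos(A/2),np.sin(A/2),0]
W1=np.array([.5600,-.1110]);W2=np.array([.5420,-.3345]);PAD=np.array([.5477,.0953]);CAP=PAD+.150*np.array([.184,.983])
GZ=.064
E
python3 - <<'E'
from bench import *
from h import *
import pickle
move_to([*W1,.20],Q); move_l([*W1,GZ],.12); close(); s=state();print(s['time'],s['finger_gap'],s['finger_force'],s['ee_pos'])
f0=s['ft_force']
move_l([*W1,.20],.15); s=state();print(s['finger_gap'],s['ft_force']-np.array(f0))
move_l([*PAD,.20],.18); move_l([*PAD,GZ+.022],.12)
f=state()['ft_force'][2]
for dz in np.arange(.018,-.003,-.002):
    move_l([*PAD,GZ+.010+dz-.002],.03); d=state()['ft_force'][2]-f
    if abs(d)>4: break
print('z',dz,d,state()['time'])
pickle.dump({n:get_image(n) for n in("side","top")},open('d1.pkl','wb'))
gripper_open(); move_l([*PAD,.22],.15)
d={n:get_image(n) for n in("side","top")};pickle.dump(d,open('d2.pkl','wb'));print(state()['time'])
for n in d:
    P=cloud(d[n]);
    for nm,c,z in(('w1',PAD,.1),('w2',W2,.09)):
        Qp=box(P,c,.05,z-.006,z+.006);print(n,nm,len(Qp),fit(Qp))
E
```

```text
3.9083 0.06310983765676687 30.002062744461 [ 0.56013445 -0.11103133  0.0643221 ]
0.06314278096562502 [ 0.26147028 -0.53128613 -2.63238909]
z 1.3877787807814457e-17 10.333554802885091 9.9
11.8167
side w1 181 ((0.5476082563400269, 0.09484273195266724), 0.033173106610774994)
side w2 0 None
top w1 67 ((0.5487022995948792, 0.09463005512952805), 0.03183216229081154)
top w2 108 ((0.5424920320510864, -0.334305077791214), 0.032045889645814896)
```

```bash
python3 - <<'E'
from bench import *
from h import *
import pickle
PAD=PAD+[0,-.0006]
move_to([*W2,.20],Q); move_l([*W2,GZ],.12); close(); s=state();print(s['time'],s['finger_gap'])
move_l([*W2,.24],.18); move_l([*PAD,.24],.2); h=GZ+.048
move_l([*PAD,h+.035],.12)
f=np.array(state()['ft_force'])
for dz in np.arange(.030,-.005,-.003):
    move_l([*PAD,h+dz],.03); d=np.array(state()['ft_force'])-f
    if abs(d[2])>6: break
print('z',dz,d,state()['time'],state()['ee_pos'])
d={n:get_image(n) for n in("side","top")};pickle.dump(d,open('d3.pkl','wb'))
cv2.imwrite('pics/nest.png',cv2.resize(d['side']['frame'][150:400,160:400],None,fx=2.3,fy=2.3,interpolation=2))
E
```

```text
15.2083 0.06279443161734669
z -0.002999999999999989 [-1.68768197  1.24300033 12.40476009] 22.625 [0.54845876 0.0949271  0.11213945]
```

View pics/nest.png

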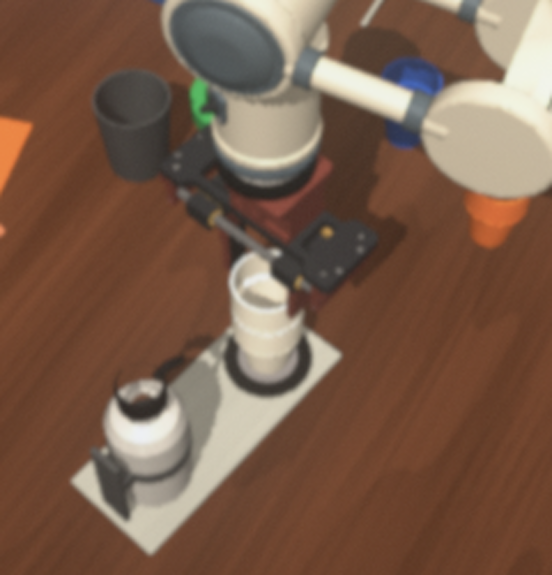

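The picture shows the inner cup home and straight in the outer one at about (267,310), with the foot inside the pad's ring. I'll release it and verify.

```bash
python3 - <<'E'
from bench import *
from h import *
import pickle
p=state()['ee_pos'][:2]
gripper_open(); move_l([*p,.26],.15); close()
move_to([*CAP,.24],Q)
d={n:get_image(n) for n in("side","top")};pickle.dump(d,open('d4.pkl','wb'));print(state()['time'])
for n in d:
    P=cloud(d[n])
    for nm,c,z in(('in',PAD,.138),('out',PAD,.1)):
        q=box(P,c,.05,z-.006,z+.006);print(n,nm,len(q),fit(q), np.percentile(q[:,2],95) if len(q) else '')
v=[cv2.resize(d[n]['frame'][s],(400,400),interpolation=2) for n,s in(('side',np.s_[230:400,170:340]),('top',np.s_[160:300,130:270]))]
cv2.imwrite('pics/after.png',np.hstack(v))
E
```

```text
26.575
side in 161 ((0.5474838614463806, 0.09327535331249237), 0.033238381147384644) 0.1394265735812798
side out 246 ((0.547461748123169, 0.09561993926763535), 0.03260970860719681) 0.10536382537005676
top in 110 ((0.5491876006126404, 0.09391532838344574), 0.03204195201396942) 0.14150861041510646
top out 106 ((0.5480585694313049, 0.09286826848983765), 0.031498342752456665) 0.10556332880274431
```

View pics/after.png

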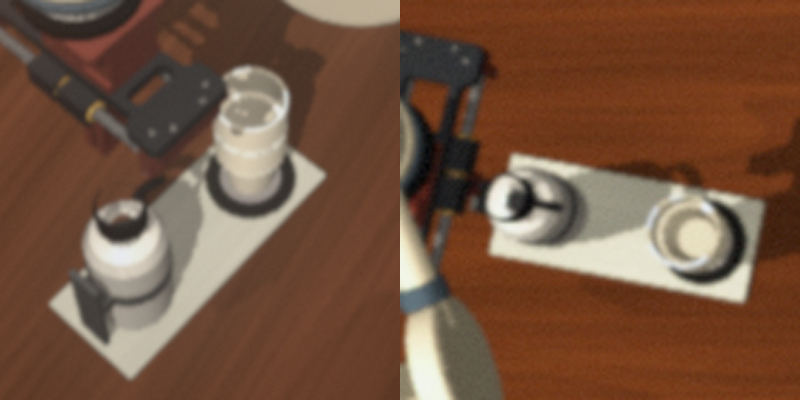

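The pair stands nested at z≈0.138, centred on the pad within 2 mm. Next is the cap press.

```bash
python3 - <<'E'
from bench import *
from h import *
print(state()['ee_pos'],state()['finger_gap'])
move_l([*CAP,.180],.08); f=state()['ft_force'][2]
for z in np.arange(.176,.1559,-.001):
    move_l([*CAP,z],.02); s=state(); d=s['ft_force'][2]-f
    print(round(z,4),round(s['ee_pos'][2],4),round(d,1))
    if d>20: break
hold(.3); print(state()['ft_force'][2]-f,state()['time'])
E
```

```text
[0.57561776 0.24113479 0.24094664] 0.00015925053284193073
0.176 0.176 -0.5
0.175 0.1749 -1.4
0.174 0.1739 -0.8
0.173 0.1729 -1.0
0.172 0.1719 -0.1
0.171 0.1709 -0.3
0.17 0.1699 0.2
0.169 0.1689 0.6
0.168 0.1679 -0.7
0.167 0.1669 -0.5
0.166 0.1659 -0.8
0.165 0.1649 -1.2
0.164 0.1639 0.1
0.163 0.1629 -0.1
0.162 0.1618 -0.3
0.161 0.1609 -0.1
0.16 0.1599 0.1
0.159 0.1589 -0.4
0.158 0.1579 -1.3
0.157 0.1569 -0.0
0.156 0.1559 0.0
-0.7243587965480885 33.125
```

```bash
python3 - <<'E'
from bench import *
from h import *
import pickle
print(state()['ee_pos'],state()['ee_rot'],state()['finger_gap'])
d={n:get_image(n) for n in("side","top")};pickle.dump(d,open('d5.pkl','wb'))
v=[cv2.resize(d[n]['frame'][s],(400,400),interpolation=2) for n,s in(('side',np.s_[230:400,150:320]),('top',np.s_[160:300,110:250]))]
cv2.imwrite('pics/press.png',np.hstack(v))
E
```

```text
[0.57530055 0.24275076 0.15605376] [1.66999781e-08 7.69658361e-01 6.38455955e-01 3.26994138e-05] 0.00035261122885551686
```

View pics/press.png

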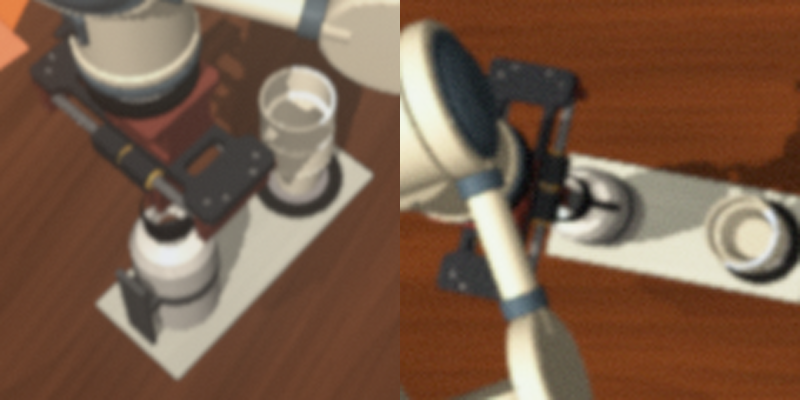

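The gripper is down but there's no contact, and the cap at (165,220) in the left crop is clear of the fingers. I'll project the TCP into the images and recheck the cap location.

```bash
python3 - <<'E'
from h import *
import pickle
D={i:pickle.load(open(f'd{i}.pkl','rb')) for i in(0,5)}
def proj(im,p):
    c=im['view'][:3,:3]@p+im['view'][:3,3];K=im['camera_matrix'];return np.round([K[0,2]+K[0,0]*c[0]/-c[2],K[1,2]+K[1,1]*c[1]/c[2]],1)
for n in('top','side'):
    im=D[0][n];print(n,'CAP proj',proj(im,np.array([*CAP,.167])),'tip',proj(im,np.array([*CAP,.148])),'base',proj(im,np.array([*CAP,0])))
P=cloud(D[0]['side']);print((P[310:346:4,204:240:4,2]*1000).round(0));print((P[310:346:4,204:240:4,0]*1000).round(0));print((P[310:346:4,204:240:4,1]*1000).round(0))
P=cloud(D[0]['top']);print((P[218:244:3,150:192:3,2]*1000).round(0))
o=[]
for i in(0,5):
  for n,(u,v) in(('side',(221,323)),('top',(172,230))):
    a=cv2.resize(D[i][n]['frame'][v-35:v+35,u-45:u+45],(396,296),interpolation=2)
    q=proj(D[i][n],np.array([*CAP,.167]));cv2.drawMarker(a,tuple(int(x) for x in((q[0]-u+45)*4.4,(q[1]-v+35)*4.23)),(0,0,255),0,15);o.append(a)
cv2.imwrite('pics/cap.png',np.vstack([np.hstack(o[:2]),np.hstack(o[2:])]))
E
```

```text
top CAP proj [166.  228.8] tip [168.3 229.6] base [184.2 234.9]
side CAP proj [220.  316.7] tip [220.9 321.8] base [226.9 356.1]
[[ -1.   0.  -3.   2.  -3.  -2. 164. 154.  -4.]
 [ -3.   3.  -1.   1.  -5.   1. 158.  -4.  -1.]
 [  2.  -1.  -1. 122. 121. 121. 121. 161.   1.]
 [  0.  -2. 121. 129.   0.  -2. 165. 149. 118.]
 [ -4. 119. 161. 166. 166. 165. 158. 144. 119.]
 [  1. 118. 122. 154. 155. 152. 147. 123. 120.]
 [ -3. 120. 123. 125. 125. 125. 125. 120. 120.]
 [  1. 113. 120. 121. 123. 123. 123. 116. 117.]
 [  0. 110. 115. 117. 119. 118. 118. 116. 108.]]
[[678. 670. 664. 654. 649. 641. 572. 569. 619.]
 [673. 663. 657. 649. 644. 634. 569. 621. 613.]
 [665. 659. 652. 597. 591. 585. 578. 558. 607.]
 [660. 654. 599. 590. 631. 624. 558. 557. 562.]
 [656. 602. 579. 571. 565. 559. 556. 555. 557.]
 [649. 597. 589. 571. 565. 560. 555. 557. 552.]
 [645. 592. 584. 577. 571. 565. 558. 554. 547.]
 [638. 590. 581. 574. 567. 561. 555. 551. 544.]
 [633. 586. 578. 571. 564. 558. 552. 546. 542.]]
[[180. 176. 171. 168. 162. 158. 223. 215. 144.]
 [187. 185. 179. 176. 169. 167. 227. 156. 153.]
 [197. 19
[... 285 characters left out ...]
 274. 272. 269. 266. 262. 258. 254. 247.]]
[[  1.  -1.  -1.  -1.   2.  -3.   9. 109. 111.   9.   7.   8.   5.   7.]
 [  1.   1.   4.  -2.  -2. 166. 165. 124. 124. 119. 112.  90.   8.   8.]
 [ -2.   1. 102.  98.  77. 122. 124. 128. 165. 124. 121. 113.  87.  46.]
 [  0.   1. 105.  91. 125. 126.  72.  74. 167. 145. 123. 120. 106.  78.]
 [ -2.  -1. 108.  87. 119. 133.  77.  77. 164. 158. 156. 118. 108.  78.]
 [  2.   1. 101.  87. 121. 132.  74.  76. 158. 126. 125. 153. 149.  79.]
 [  3.   3.  -3.  -0. 114. 164. 163. 157. 127. 120. 120. 111.  99.  72.]
 [ -0.  -0.   6.   3.  -2. 118. 122. 121. 123. 119. 113. 107.  83.  64.]
 [  4.  -7.  -2.   0.   0.   2. 113. 116. 118. 110. 101.  80.  68.  35.]]
```

View pics/cap.png

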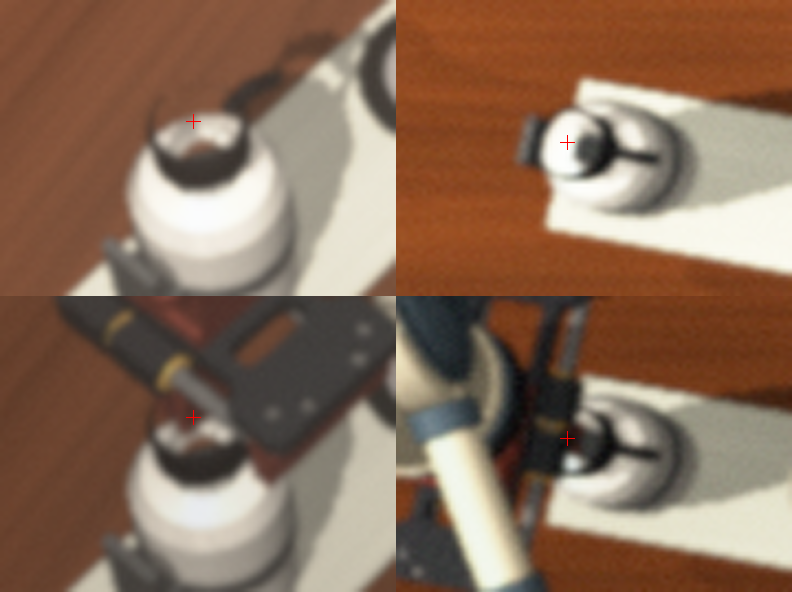

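The images and depth show the cap as an open ring. The ray through its middle reads the bench or inside the bottle, not z = 167 mm. The closed fingers (about 27×20 mm) simply dipped into the 36 mm opening. I'll press on the rim instead, offset 16 mm sideways.

```bash
python3 - <<'E'
from bench import *
from h import *
move_l([*CAP,.185],.08); f=np.mean([state()['ft_force'][2]]);R=CAP+.016*np.array([-.983,.184])
move_l([*R,.185],.1);f=state()['ft_force'][2]
for z in np.arange(.178,.1585,-.001):
    move_l([*R,z],.02); s=state(); d=s['ft_force'][2]-f
    print(round(z,4),round(s['ee_pos'][2],4),round(d,1))
    if d>18: break
hold(.3); print(state()['ft_force'][2]-f,state()['time'])
E
```

```text
0.178 0.1777 -0.7
0.177 0.177 -0.1
0.176 0.1759 -1.2
0.175 0.1749 -0.9
0.174 0.1739 -0.2
0.173 0.1729 -0.5
0.172 0.1719 -0.2
0.171 0.1709 -0.8
0.17 0.1699 -1.2
0.169 0.1689 -0.8
0.168 0.1679 -0.1
0.167 0.1669 -1.1
0.166 0.1659 -0.7
0.165 0.1649 -0.9
0.164 0.1639 -0.6
0.163 0.1629 -0.9
0.162 0.1619 -0.1
0.161 0.1609 0.1
0.16 0.1599 -0.6
0.159 0.1589 0.2
-0.11968577829634397 39.6
```

Still no contact, so I'll look at where the fingertips really are.

```bash
python3 - <<'E'
from bench import *
from h import *
import pickle
d={n:get_image(n) for n in("side","top")};pickle.dump(d,open('d6.pkl','wb'))
D0=pickle.load(open('d0.pkl','rb'));p=np.array(state()['ee_pos']);print(p,state()['finger_gap'])
ty=np.array([.983,-.184,0]);tx=np.array([.184,.983,0])
for n in d:
    P=cloud(d[n]);ch=(np.abs(d[n]['depth']-D0[n]['depth'])>.012)
    q=P[ch&(np.linalg.norm(P-p-[0,0,.04],axis=-1)<.075)]
    r=np.c_[(q-p)@tx,(q-p)@ty,q[:,2]]*1000
    r=r[np.argsort(r[:,2])];print(n,len(r));print(r[:40:2].round(0).tolist())
a=cv2.resize(d['side']['frame'][260:360,165:285],(480,400),interpolation=2);b=cv2.resize(d['top']['frame'][190:270,130:194],(320,400),interpolation=2)
cv2.imwrite('pics/p2.png',np.hstack([a,b]))
E
```

```text
[0.55958234 0.2456891  0.15901312] 0.0005870243160182286
side 114
[[4.0, -3.0, 143.0], [12.0, -4.0, 178.0], [11.0, -7.0, 180.0], [11.0, 5.0, 181.0], [5.0, -8.0, 182.0], [0.0, -8.0, 182.0], [4.0, -7.0, 182.0], [11.0, 3.0, 183.0], [11.0, -9.0, 184.0], [10.0, 1.0, 185.0], [11.0, 7.0, 185.0], [12.0, 5.0, 186.0], [10.0, -9.0, 186.0], [12.0, -8.0, 187.0], [10.0, 1.0, 187.0], [4.0, -8.0, 187.0], [11.0, 10.0, 189.0], [11.0, -5.0, 190.0], [-10.0, -9.0, 190.0], [11.0, 7.0, 190.0]]
top 28
[[-7.0, 1.0, 178.0], [-10.0, -6.0, 181.0], [-9.0, 8.0, 183.0], [-10.0, -2.0, 187.0], [-8.0, 0.0, 187.0], [-9.0, 10.0, 190.0], [-10.0, 7.0, 192.0], [-10.0, -2.0, 193.0], [-10.0, 5.0, 197.0], [-9.0, 2.0, 201.0], [-9.0, 3.0, 210.0], [-5.0, 2.0, 240.0], [-31.0, 13.0, 264.0], [-32.0, -7.0, 265.0]]
```

View pics/p2.png

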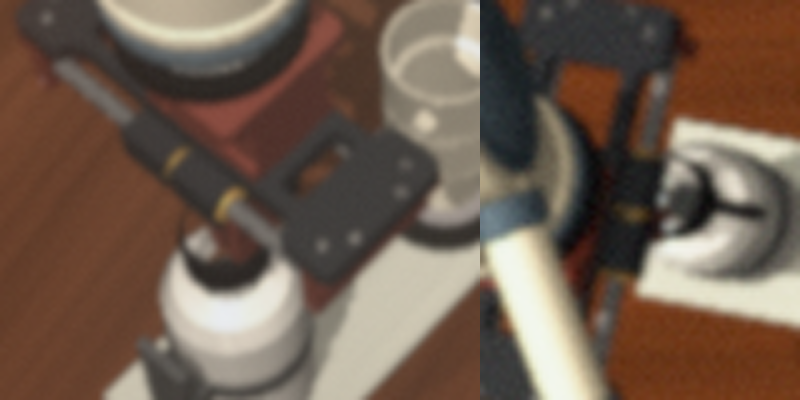

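```bash
python3 - <<'E'
from h import *
import pickle
for i in(0,4,5,6):
    d=pickle.load(open(f'd{i}.pkl','rb'))
    P=cloud(d['side']);g=d['side']['frame'].max(-1)
    m=(g<75);w=np.zeros_like(m);w[318:340,208:236]=1
    q=P[m&w];q=q[(q[:,2]>.13)&(q[:,2]<.18)&(np.hypot(*(q[:,:2]-CAP).T)<.03)]
    print(i,len(q),np.percentile(q[:,2],[2,20,50,80,95,100]).round(4))
    for v in range(322,334,2): print(v,(P[v,208:236:3,2]*1000).round(0).tolist(), g[v,208:236:3].tolist())
E
```

```text
0 97 [0.1505 0.1547 0.1599 0.1636 0.1665 0.1684]
322 [-2.0, 166.0, 123.0, 128.0, 0.0, -1.0, 130.0, 166.0, 149.0, 118.0] [132, 109, 178, 186, 145, 136, 170, 93, 98, 176]
324 [112.0, 162.0, 166.0, -3.0, 71.0, 73.0, 168.0, 159.0, 146.0, 121.0] [173, 108, 109, 140, 101, 87, 74, 61, 110, 203]
326 [119.0, 152.0, 161.0, 166.0, 166.0, 164.0, 161.0, 156.0, 144.0, 124.0] [217, 147, 63, 74, 69, 66, 63, 62, 142, 232]
328 [118.0, 141.0, 158.0, 161.0, 161.0, 159.0, 158.0, 148.0, 124.0, 123.0] [232, 207, 66, 59, 62, 61, 61, 85, 221, 245]
330 [118.0, 122.0, 146.0, 151.0, 155.0, 153.0, 147.0, 140.0, 123.0, 120.0] [238, 241, 136, 65, 62, 63, 86, 175, 249, 248]
332 [121.0, 124.0, 126.0, 144.0, 146.0, 147.0, 141.0, 126.0, 122.0, 120.0] [239, 248, 237, 135, 115, 131, 188, 242, 251, 249]
4 119 [0.1468 0.1526 0.1598 0.1632 0.1652 0.1668]
322 [-0.0, 166.0, 124.0, nan, 2.0, -0.0, 130.0, 167.0, 154.0, 121.0] [107, 88, 146, 152, 117, 109, 139, 72, 79, 145]
324 [115.0, 160.0, 165.0, -2.0, 73.0, 73.0, 164.0, 162.0, 147.0, 117.0] [143, 86, 89, 114, 81, 69, 59, 49, 91, 167]
326 [123.0, 151.0, 162.0, 165.0, 166.0, 
[... 1283 characters left out ...]
.0, 128.0, 182.0, 190.0, 187.0, 166.0, 272.0, 293.0] [107, 89, 147, 150, 99, 91, 78, 60, 86, 90]
324 [115.0, 159.0, 165.0, -2.0, 72.0, 184.0, 181.0, 161.0, 146.0, 275.0] [144, 87, 88, 115, 80, 81, 72, 46, 90, 121]
326 [122.0, 154.0, 161.0, 164.0, 167.0, 164.0, 160.0, 158.0, 140.0, 119.0] [180, 120, 49, 58, 54, 54, 50, 44, 116, 188]
328 [119.0, 144.0, 155.0, 162.0, 160.0, 163.0, 158.0, 149.0, 123.0, 123.0] [201, 171, 49, 46, 48, 47, 46, 67, 184, 220]
330 [121.0, 124.0, 146.0, 154.0, 153.0, 151.0, 149.0, 141.0, 124.0, 121.0] [210, 216, 110, 48, 46, 47, 67, 143, 229, 227]
332 [121.0, 125.0, 124.0, 146.0, 146.0, 145.0, 142.0, 123.0, 121.0, 120.0] [211, 227, 208, 110, 94, 106, 155, 217, 232, 229]
```

The depth shows the closed fingers' lowest point near z = 0.178 while the TCP is at 0.159. The closed fingertips therefore sit higher than the TCP suggests, and the cap hasn't been touched yet. I'll continue down under force guard.

```bash
python3 - <<'E'
from bench import *
from h import *
R=CAP+.012*np.array([-.983,.184])
move_l([*R,.159],.05);f=state()['ft_force'][2]
for z in np.arange(.1575,.118,-.0015):
    move_l([*R,z],.03); s=state(); d=s['ft_force'][2]-f
    print(round(z,4),round(s['ee_pos'][2],4),round(d,1))
    if d>18: break
hold(.3); print(state()['ft_force'][2]-f,state()['time'])
E
```

```text
0.1575 0.1573 -0.6
0.156 0.1558 -0.8
0.1545 0.1543 0.5
0.153 0.1529 -0.4
0.1515 0.1513 0.9
0.15 0.1498 -0.8
0.1485 0.1483 -0.8
0.147 0.1476 3.2
0.1455 0.1458 3.4
0.144 0.1442 4.4
0.1425 0.1426 5.4
0.141 0.1412 5.2
0.1395 0.1399 6.6
0.138 0.1386 6.5
0.1365 0.1372 7.4
0.135 0.1359 7.8
0.1335 0.1356 11.2
0.132 0.1355 16.6
0.1305 0.1354 19.7
20.98866666896877 45.0
```

The cap made contact at 3 N and travelled 12 mm to a hard stop, which matches its spring. I'll retract and check the final scene.

```bash
python3 - <<'E'
from bench import *
from h import *
import pickle
D0=pickle.load(open('d0.pkl','rb'))
p=state()['ee_pos']
move_l([p[0],p[1],.23],.08); move_l([.42,.30,.28],.2); hold(.3)
d={n:get_image(n) for n in("side","top")};print(state()['time'])
for n in d:
    P=cloud(d[n])
    for nm,c,z in(('in',PAD,.138),('out',PAD,.1),('cap',CAP,.167),('pot',[.792,-.045],.1),('tape',[.734,-.164],.025)):
        q=box(P,c,.05,z-.006,z+.006);q0=box(cloud(D0[n]),c,.05,z-.006,z+.006);print(n,nm,len(q),fit(q),len(q0),fit(q0),np.percentile(q[:,2],90) if len(q) else '')
v=[cv2.resize(d[n]['frame'],(400,300)) for n in d];cv2.imwrite('pics/end.png',np.hstack(v))
E
```

```text
47.75
side in 0 None 0 None 
side out 0 None 0 None 
side cap 85 ((0.5748121738433838, 0.24253563582897186), 0.02061646804213524) 89 ((0.574719250202179, 0.2426155060529709), 0.020686890929937363) 0.16672602568641007
side pot 167 ((0.79217928647995, -0.04565824195742607), 0.042818740010261536) 177 ((0.7916926741600037, -0.04569501429796219), 0.04209587350487709) 0.10051028944873755
side tape 0 None 417 ((0.7339390516281128, -0.16409452259540558), 0.05000072345137596) 
top in 112 ((0.5489786863327026, 0.09422989189624786), 0.03191021457314491) 0 None 0.1405925871783355
top out 108 ((0.5476976037025452, 0.09378979355096817), 0.03099513240158558) 0 None 0.10461309183333364
top cap 54 ((0.5754697918891907, 0.2408786416053772), 0.021323401480913162) 56 ((0.5756860375404358, 0.24161440134048462), 0.020961543545126915) 0.16731836780699721
top pot 133 ((0.7929558157920837, -0.04503628611564636), 0.04042758792638779) 133 ((0.7929443717002869, -0.044040124863386154), 0.040292032063007355) 0.10261655970935454
top tape 424 ((0.7340343594551086, -0.16399522125720978), 0.05003131553530693) 433 ((0.7339358329772949, -0.1638587862253189), 0.050043508410453796) 0.0282842235510429
```

View pics/end.png

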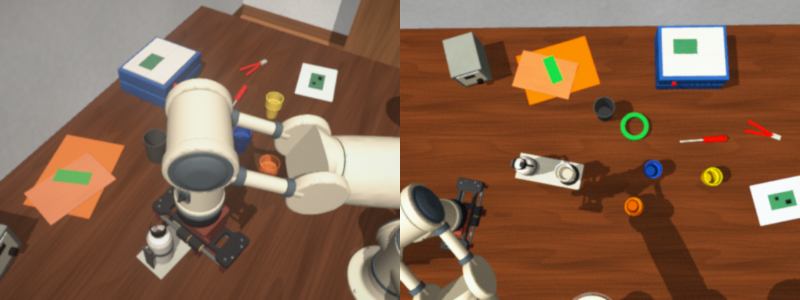

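The top view shows the cups nested on the pad at (566,173). The cap is back up at 167 mm at (525,163). The tape, pot and screwdriver haven't moved, and the arm is clear.

```bash
python3 -c "
from bench import *
print(job_done())"
```

```text
the job is handed in; nothing more can be done
None
```

The job is handed in at about 48 s: the white cups stand nested on the pad, the cap was pressed its full 12 mm and sprang back up, and the tape roll, pen pot and screwdriver are where they were.

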